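# Pack two orders into the carton and the tote

## Robot

A 6-joint arm with a two-finger parallel gripper is mounted at the origin on the work surface. World frame = base frame: x ahead of the robot, y to its left, z up, the work surface at z = 0. Lengths are in mm, angles in rad, forces in N, time in s.
With the tool pointing down it reaches from about 150 to 775 mm from the base axis. Payload 6.1 kg.
Tool frame: the origin (TCP) lies on the mounting face of the last link; the fingertips stand 173 mm ahead of it and the grasp point (between the pads) lies 155 mm ahead of it (ctrl.tcp_to_grasp is the distance from the TCP to the grasp point, in mm); x points along the fingers, y is the direction in which the jaws open and shut, and the axes are right-handed (so a half turn about x gives the same grasp; the last joint's range is limited). The gripper opens to 85 mm and grips with 20 to 120 N. Pads are 22 mm wide; open, the fingers measure 114 mm over their backs; the gripper's body (76 mm by 85 mm) begins 54 mm behind the grasp point. The pads swing forward as they close: fully open they stand 13 mm farther back than shut.
Start: joints at [-1.216, 0.126, -0.04, 1.405, 0, 1.571], TCP at [182.379, -492.287, 404.695] pointing down, gripper open.
Joint ranges: [-2.72, 2.72], [-0.95, 1.95], [-1.27, 1.35], [-1.78, 2.02], [-1.46, 1.47], [-3.14, 3.14]. Speed limits (rad/s): [2.39, 2.39, 3.01, 3.14, 3.14, 3.14].

## Interface

Orientations are given as a unit quaternion [w, x, y, z].
In Python, from cell import readout, cams, finish_job, models, ctrl gives the robot as it stands.
- The arm moves only by the tool apply_moves, never from a script. Its argument "moves" is a list of rows, each a list of 4 numbers: the shift along the tool's x, y, z in cm, then the turn about the tool's x in degrees. In form: [[dx, dy, dz, twist], ...]. A call has 1 to 12 rows; each row shifts and turns the commanded pose from where the row before left it, along the tool's axes as they then stand; what a row does not reach is not made up. A row lasts 1/8 s, in which the tool goes at most 62.5 mm and 10.7 degrees, less where a joint would pass 70% of its speed; a pose out of reach is approached as far as the arm can. A call with a gripper value outside its range is refused whole. "jaw" is the closure, from 0 (fully open) to 1 (shut), set as the call begins (left out, the last holds). The fingers move at their own pace and stop on an object; "force" is the grip in N (left out, the last holds). Time passes only in rows, so rows that do not move let the fingers close. It gives the time, the measured TCP pose, the force and the opening at its end, in the units of the state.
- readout.observe(): the state, without advancing time (a new reading comes with each control period).
- cams.read_camera(name): name is "scene" or "top" or "wrist"; returns a dict with "image" (420x560x3 uint8, red, green, blue), "fx", "fy", "cx", "cy" (pixels), "rvec" (rotation vector, rad) and "tvec" (3), from world to camera coordinates, as OpenCV has them. Camera axes: x right, y down, z forward; pixel columns grow to the right and rows downward; lengths in mm; the calibration is good to about 2 mm. A picture is of the moment at which its call begins. There is no depth.
- finish_job(): hands the job in, once; it reports no verdict.
Trained networks look in a picture, given as the dict that the camera call returned (one of the last four; its "shot" number tells which), for a name from the list of things; names that differ only in an ending like _2 or _b are one class to them, and where a whole thing is asked for, a point or a joint stands for the part that bears it (a point fixed in the world has none). Each returns a list of dicts, best first, with "conf" (0 to 1); they miss things now and then, are a little off and sometimes report something else, mostly with a low value. They report only what shows in the picture. A call takes as long as a camera call.
- models.spot_in(thing, picture): "centre" ([x, y, z] in mm, in the coordinates of the camera as it stood for that picture, good to about 4 mm: the middle of the surface that is visible of it).
- models.cut_out(thing, picture): "mask" (420x560 bool, what is visible of it).
- models.mark_of(thing, picture): "centre" ([x, y, z] in mm, in the coordinates of the camera as it stood for that picture, good to about 4 mm: a listed point, or the origin of a listed thing).
The state is a dict: "clock": time; "q": joint angles; "dq": joint speeds; "effort": joint torques, N m; "ee_pos": TCP position; "orientation": TCP orientation; "force": force on the tool from outside, world axes, zero at the start; "moment": the same for the moment, N m; "grip_width": finger opening in mm.
Only numpy, scipy, OpenCV 4.12 (cv2) and the standard library are available. Lean on these libraries where they do the work, as an engineer would, in place of code of your own. Each camera call takes 0.05 s, during which the arm holds its last target.

## Task

Pack the two orders on the bench. In the brown carton, stand the white box squarely in the left cell (left as seen from the robot), its longer side running left to right, and the amber jar in the right cell, and lay the yellow tape roll flat and centred on top of the white box; in the blue tote, stand the red can in the cell nearest the robot and the green bottle behind it in the far cell. Leave everything upright, let go of and at rest, never tip the glass jar over, and do not disturb the glue stick, the tape dispenser or the label pad.

Things in the scene. Friction and masses are not known exactly. Their poses are not given: they have to be found in the camera images.
- carton: Brown cardboard tray, fixed, open top: 92 (x) by 196 mm (y) outside, walls 25 mm high, walls, floor and partition 4 mm thick. A wall-high partition makes two cells, each 84 (x) by 92 mm (y): left cell centred 48 mm along +y of the origin, right cell 48 mm along -y. Origin: centre of underside, on the bench; x points away from the robot, y to its left, within 0.3 rad. On either side of the bench.
- tote: Blue plastic tray, fixed, open top: 180 (x) by 92 mm (y) outside, walls 25 mm high; walls, floor and partition 4 mm thick. A wall-high partition makes two cells, each 84 by 84 mm, one behind the other: near cell centred 44 mm along -x of the origin, far cell 44 mm along +x. Origin: centre of underside, on the bench; x points away from the robot, within 0.3 rad. On the side where the carton is not.
- box: Loose upright white product box with a pink band: 50 mm (its x) by 64 mm (its y) by 70 mm high, about 0.12 kg. Its 64 mm side must run along the carton's left-right direction (y); which way round does not matter. Origin: centre of its underside, z up.
- roll: Loose roll of yellow tape lying flat, a solid disc 54 mm across and 30 mm high with a brown core and black centre (the centre is closed: grip it across the outside), about 0.06 kg. Origin: centre of its underside, z along its axis, up.
- jar: Loose round amber glass jar with a white lid and pale label, body 54 mm across up to about 55 mm, then a shoulder and a 48 mm lid from 69 mm up, 85 mm high in all, about 0.2 kg, standing. Origin: centre of its underside, z up.
- can: Loose red can with a bare metal top, 52 mm across, 85 mm high, about 0.2 kg, standing. Origin: centre of its underside, z up.
- bottle: Loose green plastic bottle with black cap and a pale label: body 52 mm across up to 70 mm, then a shoulder and a 28 mm cap, 98 mm high in all, about 0.18 kg, standing. Origin: centre of its underside, z up.
- glue: Bystander: loose orange glue stick with white cap, 31 mm across, 85 mm high, standing between the two trays. Leave it where it is. Origin: centre of its underside.
- dispenser: Bystander: grey desk tape dispenser, 60 mm by 150 mm (its y), 96 mm high, at the far side of the trays. Leave it where it is. Origin: centre of its underside.
- pad: Bystander: white pad of blank labels lying flat, 75 by 100 by 20 mm, on the robot's right. Leave it where it is. Origin: centre of its underside.

How it is judged:
By the outcome, as a careful person would: the job done as asked, in the order asked, and still so for the second after the job is handed in, with the robot touching nothing.
It also fails if it takes over 144 s, if anything falls off the work surface, if the arm or the gripper's body presses on something with over 40 N, if the wrist force passes 120 N, or if a joint passes its speed limit or range.

## Working session

There is one attempt and no reset: what is moved stays moved. The work goes in short steps, Python scripts to look and compute and a tool call to move; the robot and the scene stay as the last step left them, time stands still between calls to the robot, and variables do not carry over. Pictures are saved under pics/ and viewed, and the job is handed in when it is done.

Besides the shell and the picture viewer there is one more tool, called after ">>>" in YAML: its name, and indented under it one key for each argument. apply_moves: Moves the arm, as the interface text tells. Its arguments: {"type":"object","properties":{"moves":{"type":"array"},"jaw":{"type":"number"},"force":{"type":"number"}},"required":["moves"]}

```bash
ls; mkdir -p pics
cat > h.py <<'E'
import numpy as np, cv2
from cell import readout, cams, finish_job, models, ctrl
def save(p,n): cv2.imwrite('pics/'+n,p["image"][:,:,::-1])
def w(p,c):
    R,_=cv2.Rodrigues(np.array(p["rvec"],float)); return R.T@(np.array(c,float)-np.array(p["tvec"],float).ravel())
def proj(p,X):
    K=np.array([[p["fx"],0,p["cx"]],[0,p["fy"],p["cy"]],[0,0,1.]])
    return cv2.projectPoints(np.array(X,float).reshape(-1,1,3),np.array(p["rvec"],float),np.array(p["tvec"],float),K,None)[0].reshape(-1,2)
def onplane(p,uv,z):
    R,_=cv2.Rodrigues(np.array(p["rvec"],float)); t=np.array(p["tvec"],float).ravel()
    C=-R.T@t; uv=np.atleast_2d(uv); d=np.c_[(uv[:,0]-p["cx"])/p["fx"],(uv[:,1]-p["cy"])/p["fy"],np.ones(len(uv))]@R
    return C+d*((z-C[2])/d[:,2])[:,None]
NAMES="carton tote box roll jar can bottle glue dispenser pad".split()
E
python3 - <<'E'
from h import *
s=readout.observe(); print(s)
for c in ["top","scene"]:
    p=cams.read_camera(c); save(p,c+"0.png"); print(c,w(p,[0,0,0]).round())
    for n in NAMES:
        r=models.mark_of(n,p)
        print(n,[(round(x["conf"],2),w(p,x["centre"]).round(0).tolist()) for x in r[:3]])
E
```

```text
pics
{'clock': 0.0, 'q': array([-1.21601939e+00,  1.26391565e-01, -4.06242165e-02,  1.40541474e+00,
        4.99199333e-06,  1.57081031e+00]), 'dq': array([0.00031225, 0.00092912, 0.00022077, 0.00107996, 0.00013821,
       0.00031995]), 'effort': array([ 5.50821078e-04, -4.35914433e+01,  3.52924204e+01,  1.72592833e-02,
       -7.57547991e-05, -2.31966830e-06]), 'ee_pos': array([ 182.32795573, -492.17599848,  403.91476511]), 'orientation': array([-0.12420187, -0.6959112 , -0.12533991,  0.69611164]), 'force': array([-0.33073508, -0.4068944 , -0.78303968]), 'moment': array([0.00953468, 0.01516084, 0.00514604]), 'grip_width': 85.50180654122782}
top [ 378.  -73. 1170.]
carton [(0.82, [601.0, 194.0, -0.0])]
tote []
box [(0.94, [345.0, 276.0, 4.0]), (0.54, [535.0, -445.0, 0.0])]
roll [(0.77, [421.0, 157.0, -0.0])]
jar [(0.85, [341.0, -277.0, -1.0])]
can [(0.81, [410.0, -168.0, -3.0])]
bottle [(0.81, [453.0, 17.0, -1.0])]
glue [(0.44, [603.0, 6.0, 1.0])]
dispenser [(0.83, [784.0, -28.0, -2.0])]
pad [(0.22, [597.0, -195.0, -1.0])]
scene [1206.  440. 1045.]
carton [(0.93, [606.0, 195.0, 0.0]), (0.42, [421.0, 158.0, 0.0])]
tote [(0.72, [602.0, -199.0, -1.0])]
box [(0.97, [351.0, 275.0, -3.0])]
roll []
jar [(0.73, [344.0, -281.0, -2.0]), (0.4, [600.0, -200.0, -2.0]), (0.15, [603.0, 10.0, 3.0])]
can [(0.56, [410.0, -169.0, -3.0])]
bottle [(0.67, [457.0, 20.0, -1.0]), (0.6, [343.0, -279.0, -1.0])]
glue [(0.83, [605.0, 9.0, 0.0])]
dispenser [(0.92, [785.0, -29.0, -5.0])]
pad [(0.95, [535.0, -445.0, 4.0])]
```

View pics/top0.png

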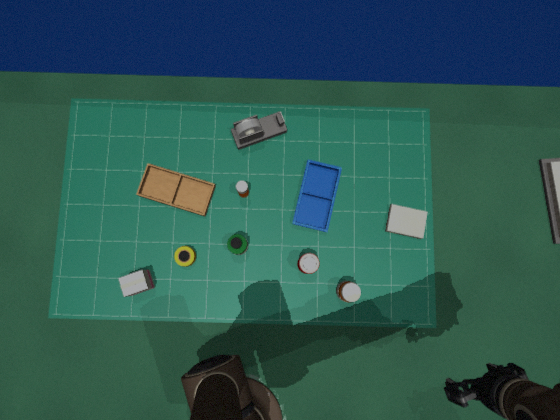

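View pics/scene0.png

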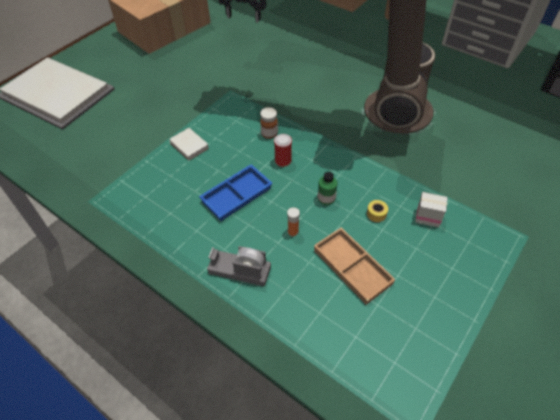

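```bash
cat >> h.py <<'E'
from scipy.optimize import minimize
def boxpts(a,b,h): return np.array([[i*a/2,j*b/2,k] for i in(-1,1) for j in(-1,1) for k in(0,h)])
def cyl(*rz): 
    t=np.linspace(0,2*np.pi,24,endpoint=False); return np.vstack([np.c_[r*np.cos(t),r*np.sin(t),0*t+z] for r,z in rz])
SH=dict(carton=boxpts(92,196,25),tote=boxpts(180,92,25),box=boxpts(50,64,70),roll=cyl((27,0),(27,30)),jar=cyl((27,0),(27,55),(24,69),(24,85)),
 can=cyl((26,0),(26,85)),bottle=cyl((26,0),(26,70),(14,80),(14,98)),glue=cyl((15.5,0),(15.5,85)),pad=boxpts(75,100,20))
def place(n,v,z=0):
    c,s=np.cos(v[2]),np.sin(v[2]); P=SH[n]; return np.c_[P[:,0]*c-P[:,1]*s+v[0],P[:,0]*s+P[:,1]*c+v[1],P[:,2]+z]
def iou(n,v,pm,z=0):
    tot=0
    for p,m in pm:
        S=4; mm=cv2.resize(m.astype(np.uint8),None,fx=S,fy=S,interpolation=cv2.INTER_NEAREST)
        u=(proj(p,place(n,v,z))+.5)*S-.5
        im=np.zeros_like(mm); cv2.fillConvexPoly(im,cv2.convexHull(u.round().astype(np.int32)),1)
        tot+=1-(im&mm).sum()/max((im|mm).sum(),1)
    return tot/len(pm)
def fit(n,v0,pm,z=0):
    best=None
    yaw = n in("carton","tote","box","pad")
    for y0 in ([v0[2]] if v0[2] is not None else ([-.25,0,.25] if n in("carton","tote") else (np.arange(-1.5,1.6,.4) if yaw else [0]))):
        f=(lambda a:iou(n,[a[0],a[1],a[2]/100],pm,z)) if yaw else (lambda a:iou(n,[a[0],a[1],0],pm,z))
        a0=[v0[0],v0[1],y0*100] if yaw else [v0[0],v0[1]]
        sim=np.array([a0]+[np.array(a0)+np.eye(len(a0))[i]*([8,8,12][i]) for i in range(len(a0))])
        r=minimize(f,a0,method="Nelder-Mead",options=dict(initial_simplex=sim,xatol=.1,fatol=1e-4))
        if best is None or r.fun<best.fun: best=r
    x=list(best.x); 
    if yaw: x[2]/=100
    return np.round(x,3),round(best.fun,3)
E
python3 - <<'E'
from h import *
G=dict(carton=(603,194),tote=(602,-199),box=(348,276),roll=(421,157),jar=(342,-279),can=(410,-168),bottle=(455,18),glue=(604,7),pad=(535,-445))
P={c:cams.read_camera(c) for c in("top","scene")}
for n,g in G.items():
    pm=[]
    for c,p in P.items():
        for r in models.cut_out(n,p)[:4]:
            m=r["mask"]; vs,us=np.nonzero(m)
            u0=proj(p,place(n,(*g,0))).mean(0)
            if np.hypot(us.mean()-u0[0],vs.mean()-u0[1])<15: pm.append((c,p,m)); break
    for sel in (["top"],["scene"],["top","scene"]):
        q=[(p,m) for c,p,m in pm if c in sel]
        if q and (len(sel)==1 or len(q)==2): print(n,sel,*fit(n,(*g,None),q))
E
```

```text
carton ['top'] [ 6.04257e+02  1.95108e+02 -2.60000e-01] 0.039
carton ['scene'] [ 6.05079e+02  1.94666e+02 -2.82000e-01] 0.031
carton ['top', 'scene'] [ 6.04401e+02  1.95014e+02 -2.68000e-01] 0.036
tote ['top'] [ 5.98731e+02 -1.96290e+02 -2.16000e-01] 0.045
tote ['scene'] [ 5.96447e+02 -1.97673e+02 -2.08000e-01] 0.036
tote ['top', 'scene'] [ 5.98215e+02 -1.97248e+02 -1.99000e-01] 0.047
box ['scene'] [347.644 276.548   0.377] 0.035
roll ['top'] [421.528 158.923] 0.058
roll ['scene'] [421.911 157.385] 0.053
roll ['top', 'scene'] [421.756 157.85 ] 0.061
jar ['top'] [ 340.722 -278.036] 0.104
jar ['scene'] [ 338.388 -280.154] 0.071
jar ['top', 'scene'] [ 339.502 -279.258] 0.089
can ['top'] [ 410.031 -170.153] 0.076
can ['scene'] [ 411.677 -169.568] 0.09
can ['top', 'scene'] [ 410.644 -170.466] 0.085
bottle ['top'] [454.127  16.483] 0.084
bottle ['scene'] [455.057  14.983] 0.055
bottle ['top', 'scene'] [454.769  15.618] 0.076
glue ['top'] [604.994   9.364] 0.085
glue ['scene'] [605.463   8.449] 0.077
glue ['top', 'scene'] [605.477   8.546] 0.086
pad ['top'] [ 5.33359e+02 -4.42341e+02 -1.71000e-01] 0.054
pad ['scene'] [ 5.34433e+02 -4.45019e+02 -1.99000e-01] 0.052
pad ['top', 'scene'] [ 5.34215e+02 -4.43778e+02 -1.86000e-01] 0.061
```

```bash
cat >> h.py <<'E'
from scipy.spatial.transform import Rotation as Rn
def plan(x,y,z,yaw):
    """grasp-point target & jaw yaw -> twist deg, then shift in tool axes (cm) after twist"""
    s=readout.observe(); o=s["orientation"]; R=Rn.from_quat([o[1],o[2],o[3],o[0]]).as_matrix()
    g=np.array(s["ee_pos"])+155*R[:,0]
    cur=np.arctan2(R[1,1],R[0,1]); tw=-(yaw-cur); tw=(tw+np.pi/2)%np.pi-np.pi/2
    R2=R@Rn.from_rotvec([tw,0,0]).as_matrix()
    R2i=np.column_stack([[0,0,-1],R2[:,1],R2[:,2]])
    d=R2.T@(np.array([x,y,z])-g)/10
    print("t",round(s["clock"],2),"grasp",g.round(1),"jawyaw",round(cur,3),"tilt",R[:2,0].round(4),"q6",round(s["q"][5],2),"w",round(s["grip_width"],1),"F",np.round(s["force"],1))
    print("twist",round(np.degrees(tw),1),"(alt",round(np.degrees(tw-np.sign(tw)*np.pi),1),") shift cm",d.round(2))
E
python3 -c "
from h import *
plan(347.6,276.5,220,.377)"
```

```text
t 2.1 grasp [ 182.4 -492.3  249.7] jawyaw -1.216 tilt [ 0. -0.] q6 1.57 w 85.4 F [ 0.2 -0.2 -0. ]
twist 88.7 (alt -91.3 ) shift cm [  2.97 -43.66  65.4 ]
```

>>> apply_moves:
  moves:
    - [0,0,0,-10]
    - [0,0,0,-10]
    - [0,0,0,-10]
    - [0,0,0,-10]
    - [0,0,0,-10]
    - [0,0,0,-10]
    - [0,0,0,-10]
    - [0,0,0,-10]
    - [0,0,0,-10]
    - [0,0,0,-1.3]
  jaw: 0
  force: 40

```text
clock: 3.35
ee_pos: [182.4, -492.3, 404.7]
orientation: [0.585, 0.398, 0.585, -0.398]
force: [0.2, 1.0, -0.2]
grip_width: 85.5
```

```bash
python3 -c "
from h import *
plan(347.6,276.5,220,.377)"
```

```text
t 3.35 grasp [ 182.4 -492.3  249.7] jawyaw 0.377 tilt [-0. -0.] q6 -0.02 w 85.5 F [ 0.2  1.  -0.2]
twist -0.0 (alt 180.0 ) shift cm [  2.97  43.66 -65.4 ]
```

>>> apply_moves:
  moves:
    - [0,2.9,-4.35,0]
    - [0,2.9,-4.35,0]
    - [0,2.9,-4.35,0]
    - [0,2.9,-4.35,0]
    - [0,2.9,-4.35,0]
    - [0,2.9,-4.35,0]
    - [0,2.9,-4.35,0]
    - [0,2.9,-4.35,0]
    - [0,2.9,-4.35,0]
    - [0,2.9,-4.35,0]
    - [0,2.9,-4.35,0]
    - [0,2.9,-4.35,0]

```text
clock: 4.85
ee_pos: [313.2, 123.1, 405.1]
orientation: [0.585, 0.398, 0.584, -0.398]
force: [1.9, -0.9, -0.3]
grip_width: 85.5
```

```bash
python3 -c "
from h import *
plan(347.6,276.5,220,.377)"
```

```text
t 4.85 grasp [313.5 123.2 250.1] jawyaw 0.375 tilt [0.0014 0.0003] q6 1.57 w 85.5 F [ 1.9 -0.9 -0.3]
twist -0.1 (alt 179.9 ) shift cm [  3.01   8.82 -13.  ]
```

Go to the box hover; then check with the wrist camera.

>>> apply_moves:
  moves:
    - [1,2.9,-4.3,0]
    - [1,2.9,-4.3,0]
    - [1,2.9,-4.2,0]
    - [0,0.1,-0.2,0]
    - [0,0,0,0]
    - [0,0,0,0]

```text
clock: 5.6
ee_pos: [347.2, 273.5, 375.2]
orientation: [0.585, 0.398, 0.584, -0.398]
force: [0.5, -0.5, 0.2]
grip_width: 85.2
```

Run:
```python
from h import *
plan(347.6,276.5,45,.377)
p=cams.read_camera("wrist"); save(p,"w1.png"); print(w(p,[0,0,0]).round())
for r in models.mark_of("box",p)[:2]: print(r["conf"],w(p,r["centre"]).round(1))
for r in models.cut_out("box",p)[:1]: print(r["conf"],r["mask"].sum(),fit("box",(347.6,276.5,.377),[(p,r["mask"])]))
```

```text
t 5.6 grasp [347.3 273.6 220.2] jawyaw 0.376 tilt [0.0005 0.0002] q6 1.86 w 85.2 F [ 0.5 -0.5  0.2]
twist -0.1 (alt 179.9 ) shift cm [17.52  0.13 -0.26]
[320. 345. 344.]
0.94 [353.3 278.2   0.4]
0.81 3955 (array([350.061, 278.375,   0.365]), np.float64(0.026))
```

View pics/w1.png

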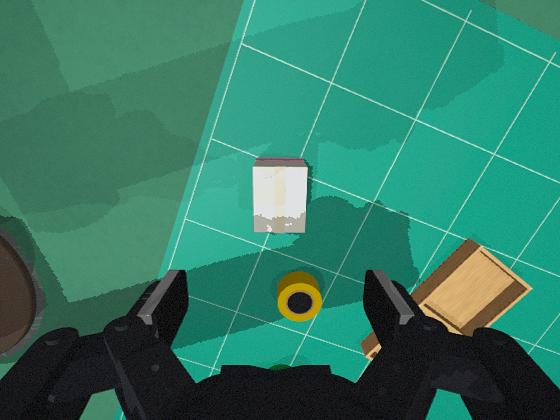

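```bash
python3 -c "
from h import *
plan(349.4,277.8,42,.37)"
```

```text
t 5.75 grasp [347.5 273.7 220.3] jawyaw 0.376 tilt [0.0009 0.0007] q6 1.86 w 85.3 F [ 0.5 -0.7  1.1]
twist 0.3 (alt -179.7 ) shift cm [17.83  0.31 -0.3 ]
```

>>> apply_moves:
  moves:
    - [4,0.3,-0.3,0.3]
    - [5,0,0,0]
    - [5,0,0,0]
    - [2.8,0,0,0]
    - [1,0,0,0]
    - [0,0,0,0]

```text
clock: 6.5
ee_pos: [349.2, 278.2, 197.1]
orientation: [0.584, 0.399, 0.584, -0.399]
force: [0.3, 0.1, -0.1]
grip_width: 85.3
```

>>> apply_moves:
  moves:
    - [0,0,0,0]
    - [0,0,0,0]
    - [0,0,0,0]
    - [0,0,0,0]
    - [0,0,0,0]
    - [0,0,0,0]
    - [0,0,0,0]
    - [0,0,0,0]
  jaw: 1
  force: 40

```text
clock: 7.5
ee_pos: [349.5, 278.8, 198.0]
orientation: [0.584, 0.4, 0.584, -0.398]
force: [-0.8, -0.7, 6.4]
grip_width: 49.4
```

```bash
python3 -c "
from h import *
plan(617.1,241.3,46,-.268)"
```

```text
t 7.5 grasp [349.8 279.   43. ] jawyaw 0.372 tilt [0.0019 0.0015] q6 1.87 w 49.4 F [-0.8 -0.7  6.4]
twist 36.7 (alt -143.3 ) shift cm [-0.26 26.77 -3.44]
```

>>> apply_moves:
  moves:
    - [-2,0,0,0]
    - [-4,0,0,9.2]
    - [-4,0,0,9.2]
    - [-3,0,0,9.2]
    - [0,0,0,9.1]
    - [0,5.3,-0.7,0]
    - [0,5.4,-0.7,0]
    - [0,5.4,-0.7,0]
    - [0,5.3,-0.7,0]
    - [0,5.3,-0.6,0]
    - [0,0,0,0]
    - [0,0,0,0]

```text
clock: 9.0
ee_pos: [615.3, 240.3, 326.1]
orientation: [-0.428, -0.562, -0.429, 0.563]
force: [-0.7, 0.1, -1.2]
grip_width: 50.1
```

Run:
```python
from h import *
plan(617.1,241.3,46,-.268)
P={c:cams.read_camera(c) for c in("wrist","scene")}
save(P["wrist"],"w2.png")
for c,p in P.items():
  for n in ("carton","box"):
    for r in models.mark_of(n,p)[:1]: print(c,n,r["conf"],w(p,r["centre"]).round(1))
```

```text
t 9.0 grasp [615.1 240.2 171.1] jawyaw -0.269 tilt [-0.0015 -0.0004] q6 2.21 w 50.1 F [-0.7  0.1 -1.2]
twist -0.0 (alt 180.0 ) shift cm [12.51  0.18 -0.16]
wrist box 0.75 [616.  240.2 127. ]
scene carton 0.96 [ 6.091e+02  1.981e+02 -4.000e-01]
scene box 0.61 [612.6 241.6 131.4]
```

View pics/w2.png

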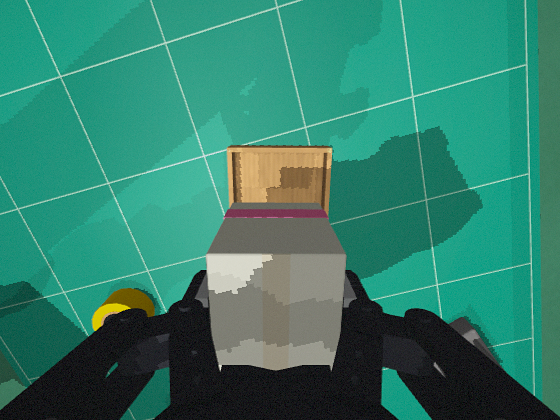

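>>> apply_moves:
  moves:
    - [0,0.2,-0.15,0]
    - [4,0,0,0]
    - [4,0,0,0]
    - [2.5,0,0,0]
    - [1,0,0,0]
    - [0.5,0,0,0]
    - [0.3,0,0,0]
    - [0,0,0,0]
    - [0,0,0,0]

```text
clock: 10.42
ee_pos: [618.1, 241.4, 204.5]
orientation: [0.429, 0.563, 0.429, -0.562]
force: [-0.7, -0.7, -1.1]
grip_width: 49.6
```

Run:
```python
from h import *
plan(617.1,241.3,46,-.268)
p=cams.read_camera("wrist"); save(p,"w3.png")
```

```text
t 10.43 grasp [618.2 241.5  49.5] jawyaw -0.268 tilt [0.0012 0.0005] q6 2.21 w 49.6 F [-0.7 -0.7 -1.1]
twist -0.0 (alt 180.0 ) shift cm [ 0.35 -0.11  0.05]
```

View pics/w3.png

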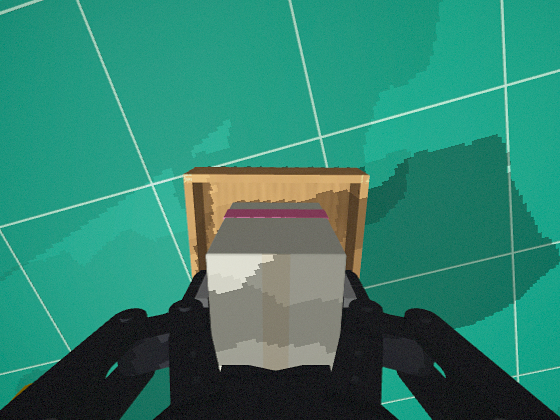

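>>> apply_moves:
  moves:
    - [0.2,0,0,0]
    - [0.1,0,0,0]
    - [0,0,0,0]
    - [0,0,0,0]

```text
clock: 10.98
ee_pos: [618.0, 241.4, 202.1]
orientation: [0.429, 0.563, 0.428, -0.562]
force: [-2.0, -1.2, 5.9]
grip_width: 49.7
```

>>> apply_moves:
  moves:
    - [0,0,0,0]
    - [0,0,0,0]
    - [0,0,0,0]
    - [0,0,0,0]
    - [0,0,0,0]
    - [-3,0,0,0]
    - [-5,0,0,0]
    - [-5,0,0,0]
    - [-5,0,0,0]
    - [0,0,0,0]
  jaw: 0.05

```text
clock: 12.22
ee_pos: [618.3, 241.5, 386.0]
orientation: [0.429, 0.565, 0.428, -0.559]
force: [-0.3, -0.1, 0.3]
grip_width: 81.2
```

Run:
```python
from h import *
plan(339.8,-279.3,200,-.69)
P={c:cams.read_camera(c) for c in("wrist","scene","top")}
save(P["wrist"],"w4.png")
for n,g,z in (("box",(617,241,-.268),4),("carton",(604.4,195,-.268),0)):
  for c,p in P.items():
    for r in models.cut_out(n,p)[:1]: print(n,c,r["conf"],r["mask"].sum(),*fit(n,g,[(p,r["mask"])],z))
```

```text
t 12.22 grasp [619.6 242.  231. ] jawyaw -0.268 tilt [0.0079 0.0031] q6 2.21 w 81.2 F [-0.3 -0.1  0.3]
twist 24.2 (alt -155.8 ) shift cm [ 2.71 11.59 58.04]
box wrist 0.93 3807 [ 6.18821e+02  2.41119e+02 -2.72000e-01] 0.017
box scene 0.64 1020 [ 6.16633e+02  2.40850e+02 -2.20000e-01] 0.051
box top 0.95 617 [ 6.16213e+02  2.39276e+02 -2.87000e-01] 0.068
carton wrist 0.82 8998 [ 6.06228e+02  1.95465e+02 -2.74000e-01] 0.305
carton scene 0.83 2004 [ 6.04501e+02  1.95097e+02 -2.81000e-01] 0.327
carton top 0.97 1671 [ 6.03047e+02  1.92788e+02 -2.76000e-01] 0.327
```

View pics/w4.png

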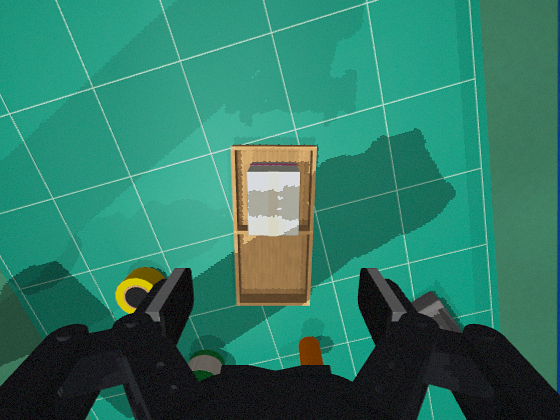

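Run:
```python
from h import *
plan(339.8,-279.3,200,-.268)
```

```text
t 12.68 grasp [617.5 241.2 224.6] jawyaw -0.268 tilt [-0.0018 -0.0007] q6 2.21 w 81.1 F [-0.4 -0.   0.1]
twist -0.0 (alt 180.0 ) shift cm [  2.54 -12.99  57.54]
```

>>> apply_moves:
  moves:
    - [0,-1.1,4.8,0]
    - [0,-1.1,4.8,0]
    - [0,-1.1,4.8,0]
    - [0,-1.1,4.8,0]
    - [0,-1.1,4.8,0]
    - [0,-1.1,4.8,0]
    - [0,-1.1,4.8,0]
    - [0,-1.1,4.8,0]
    - [0,-1.1,4.8,0]
    - [0,-1.1,4.8,0]
    - [0,-1.0,4.8,0]
    - [0,-1.0,4.7,0]
  jaw: 0

```text
clock: 14.18
ee_pos: [339.0, -279.9, 380.6]
orientation: [0.429, 0.562, 0.429, -0.562]
force: [0.6, -1.3, -0.1]
grip_width: 85.3
```

>>> apply_moves:
  moves:
    - [1,0,0,0]
    - [1,0,0,0]
    - [0,0,0,0]

```text
clock: 14.55
ee_pos: [340.2, -277.6, 359.5]
orientation: [-0.428, -0.562, -0.43, 0.562]
force: [0.4, 0.5, 0.4]
grip_width: 85.1
```

```bash
cat >> h.py <<'E'
def look(n,g,cs,z=0,name=None):
  for c in cs:
    p=cams.read_camera(c)
    if name and c==cs[0]: save(p,name)
    for r in models.mark_of(n,p)[:1]: print(c,n,round(r["conf"],2),w(p,r["centre"]).round(1))
    for r in models.cut_out(n,p)[:1]: print(c,n,r["conf"],r["mask"].sum(),*fit(n,g,[(p,r["mask"])],z))
E
python3 - <<'E'
from h import *
look("jar",(339.8,-279.3,0),["wrist"],0,"w5.png")
plan(339.8,-279.3,42,-.268)
E
```

```text
wrist jar 0.7 [ 341.1 -274.4    1.5]
wrist jar 0.94 3277 [ 342.171 -276.741] 0.041
t 14.7 grasp [ 340.6 -277.9  205.8] jawyaw -0.266 tilt [0.0001 0.    ] q6 1.15 w 85.4 F [ 0.2 -0.7 -0. ]
twist 0.1 (alt -179.9 ) shift cm [16.38 -0.04  0.16]
```

View pics/w5.png

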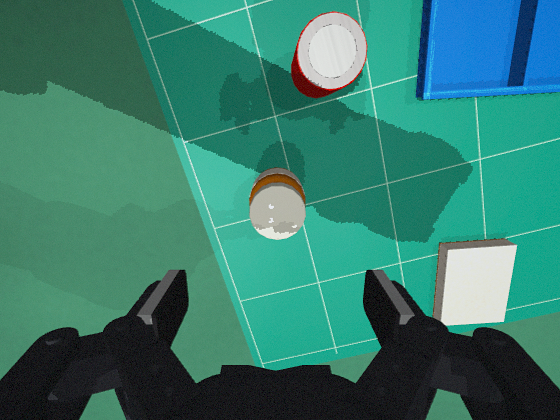

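>>> apply_moves:
  moves:
    - [4,0.1,0,0]
    - [4,0,0,0]
    - [4,0,0,0]
    - [2.5,0,0,0]
    - [1.3,0,0,0]
    - [0.5,0,0,0]
    - [0,0,0,0]

```text
clock: 15.58
ee_pos: [341.4, -279.0, 198.3]
orientation: [0.429, 0.562, 0.428, -0.562]
force: [0.7, 0.9, 0.4]
grip_width: 85.1
```

>>> apply_moves:
  moves:
    - [0,0,0,0]
    - [0,0,0,0]
    - [0,0,0,0]
    - [0,0,0,0]
    - [0,0,0,0]
    - [0,0,0,0]
    - [0,0,0,0]
  jaw: 1
  force: 40

```text
clock: 16.45
ee_pos: [341.1, -279.1, 198.7]
orientation: [0.429, 0.562, 0.428, -0.562]
force: [-1.7, 1.0, 5.3]
grip_width: 52.7
```

Run:
```python
from h import *
plan(592.2,148.9,46,-.268)
```

```text
t 16.45 grasp [ 341.3 -279.2   43.7] jawyaw -0.268 tilt [ 0.0009 -0.0009] q6 1.15 w 52.7 F [-1.7  1.   5.3]
twist -0.0 (alt 180.0 ) shift cm [ -0.24  12.86 -47.93]
```

>>> apply_moves:
  moves:
    - [-2,0,0,0]
    - [-3,0,0,0]
    - [-4,0,0,0]
    - [-4,0,0,0]
    - [-2,0,0,0]
    - [0,1.0,-3.7,0]
    - [0,1.1,-4.1,0]
    - [0,1.1,-4.1,0]
    - [0,1.1,-4.1,0]
    - [0,1.1,-4.1,0]
    - [0,1.1,-4.1,0]
    - [0,1.1,-4.1,0]

```text
clock: 17.95
ee_pos: [489.7, -24.9, 347.7]
orientation: [-0.429, -0.562, -0.429, 0.562]
force: [0.0, 0.4, -2.2]
grip_width: 52.9
```

>>> apply_moves:
  moves:
    - [0,1.1,-4.1,0]
    - [0,1.1,-4.1,0]
    - [0,1.1,-4.1,0]
    - [0,1.1,-4.1,0]
    - [0,0.9,-3.2,0]
    - [0,0,0,0]
    - [0,0,0,0]

```text
clock: 18.82
ee_pos: [592.1, 148.5, 347.3]
orientation: [-0.429, -0.562, -0.429, 0.563]
force: [-0.0, -0.0, -2.9]
grip_width: 52.7
```

Run:
```python
from h import *
plan(592.2,148.9,48,-.268)
look("jar",(592.2,148.9,0),["wrist","scene"],150,"w6.png")
```

```text
t 18.82 grasp [591.9 148.4 192.3] jawyaw -0.268 tilt [-0.0012 -0.0006] q6 2.08 w 52.7 F [-0.  -0.  -2.9]
twist -0.0 (alt 180.0 ) shift cm [14.43  0.03 -0.07]
wrist jar 0.77 [590.9 151.1 151.1]
wrist jar 0.78 17094 [595.465 155.554] 0.247
scene jar 0.57 [594.2 149.5 147.4]
scene jar 0.73 524 [592.032 150.058] 0.399
```

View pics/w6.png

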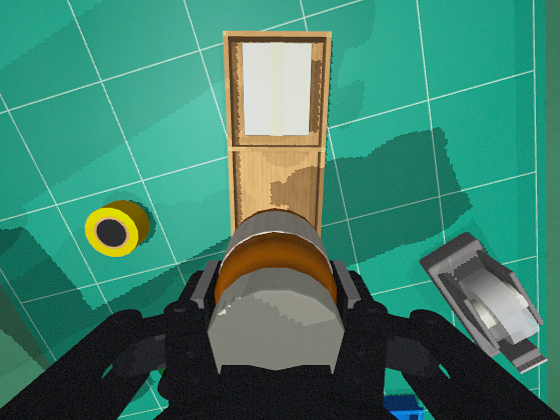

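>>> apply_moves:
  moves:
    - [3,0,0,0]
    - [4,0,0,0]
    - [4,0,0,0]
    - [2,0,0,0]
    - [0.8,0,0,0]
    - [0.4,0,0,0]
    - [0.2,0,0,0]
    - [0,0,0,0]
    - [0,0,0,0]

```text
clock: 20.25
ee_pos: [592.6, 148.8, 204.3]
orientation: [0.429, 0.563, 0.428, -0.562]
force: [-0.3, -0.4, -2.1]
grip_width: 53.0
```

>>> apply_moves:
  moves:
    - [0.15,0,0,0]
    - [0.1,0,0,0]
    - [0,0,0,0]
    - [0,0,0,0]

```text
clock: 20.75
ee_pos: [592.5, 148.9, 202.8]
orientation: [0.429, 0.563, 0.428, -0.562]
force: [-2.6, -0.1, 6.9]
grip_width: 52.4
```

Touched down. Release and rise.

>>> apply_moves:
  moves:
    - [0,0,0,0]
    - [0,0,0,0]
    - [0,0,0,0]
    - [0,0,0,0]
    - [0,0,0,0]
    - [-2,0,0,0]
    - [-4,0,0,0]
    - [-5,0,0,0]
    - [-5,0,0,0]
    - [-2,0,0,0]
    - [0,0,0,0]
    - [0,0,0,0]
  jaw: 0

```text
clock: 22.25
ee_pos: [592.2, 148.7, 379.8]
orientation: [-0.428, -0.562, -0.429, 0.563]
force: [-1.1, 0.9, -1.0]
grip_width: 85.6
```

Run:
```python
from h import *
look("jar",(592.2,148.9,0),["wrist","scene"],4,"w7.png")
plan(421.8,158.2,180,-.268)
```

```text
wrist jar 0.85 [592.9 150.7   6.4]
wrist jar 0.85 2907 [594.468 151.705] 0.04
scene jar 0.65 [594.5 151.1   2.9]
scene jar 0.8 667 [590.699 150.241] 0.064
t 22.55 grasp [592.1 148.7 225.3] jawyaw -0.268 tilt [-0.0015 -0.0004] q6 2.09 w 85.5 F [-0.2  0.2 -0.3]
twist -0.0 (alt 180.0 ) shift cm [  4.55 -16.67   3.59]
```

View pics/w7.png

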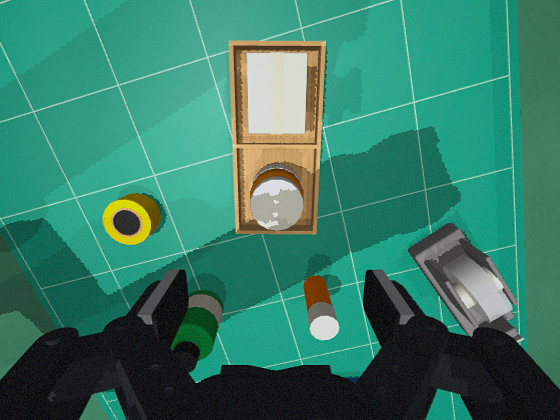

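>>> apply_moves:
  moves:
    - [0,-4.2,0.9,0]
    - [1,-4.2,0.9,0]
    - [1,-4.2,0.9,0]
    - [1,-4.1,0.9,0]
    - [1,0,0,0]
    - [1,0,0,0]
    - [0,0,0,0]
    - [0,0,0,0]

```text
clock: 23.55
ee_pos: [422.7, 158.3, 331.1]
orientation: [-0.428, -0.562, -0.428, 0.563]
force: [0.1, 0.7, -0.2]
grip_width: 85.3
```

Run:
```python
from h import *
look("roll",(421.8,158.2,0),["wrist"],0,"w8.png")
plan(421.8,158.2,22,-.268)
```

```text
wrist roll 0.68 [422.4 155.2   1. ]
wrist roll 0.77 2771 [424.053 160.226] 0.026
t 23.7 grasp [422.4 158.3 176.4] jawyaw -0.269 tilt [0.0003 0.    ] q6 2.2 w 85.3 F [-0.5  1.  -0. ]
twist -0.0 (alt 180.0 ) shift cm [15.44 -0.06  0.03]
```

View pics/w8.png

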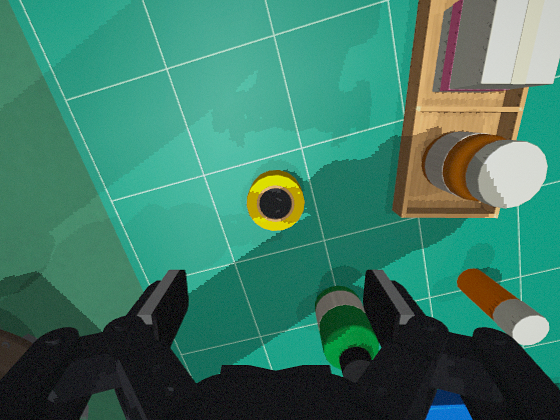

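>>> apply_moves:
  moves:
    - [4,0,0,0]
    - [4,0,0,0]
    - [4,0,0,0]
    - [2,0,0,0]
    - [1,0,0,0]
    - [0.4,0,0,0]
    - [0,0,0,0]
    - [0,0,0,0]

```text
clock: 24.7
ee_pos: [422.2, 158.5, 178.0]
orientation: [0.429, 0.563, 0.428, -0.562]
force: [-0.2, 0.7, 0.4]
grip_width: 85.6
```

>>> apply_moves:
  moves:
    - [0,0,0,0]
    - [0,0,0,0]
    - [0,0,0,0]
    - [0,0,0,0]
    - [0,0,0,0]
    - [0,0,0,0]
    - [0,0,0,0]
  jaw: 1
  force: 30

```text
clock: 25.58
ee_pos: [422.0, 158.4, 177.7]
orientation: [0.429, 0.563, 0.429, -0.562]
force: [-2.1, -1.1, 6.4]
grip_width: 52.1
```

Run:
```python
from h import *
plan(617.6,241.1,96,-.268)
```

```text
t 25.57 grasp [422.1 158.4  22.7] jawyaw -0.268 tilt [0.0007 0.0003] q6 2.2 w 52.1 F [-2.1 -1.1  6.4]
twist -0.0 (alt 180.0 ) shift cm [ -7.31  16.67 -13.15]
```

>>> apply_moves:
  moves:
    - [-2,0,0,0]
    - [-4,0,0,0]
    - [-5,0,0,0]
    - [-3,0,0,0]
    - [0,3.4,-2.6,0]
    - [0,4.2,-3.3,0]
    - [0,4.2,-3.3,0]
    - [0,3.4,-2.8,0]
    - [0,1.4,-1.2,0]
    - [0,0,0,0]
    - [0,0,0,0]

```text
clock: 26.95
ee_pos: [616.3, 241.3, 316.8]
orientation: [-0.429, -0.562, -0.429, 0.563]
force: [-0.3, 0.2, -0.5]
grip_width: 52.3
```

Run:
```python
from h import *
plan(617.6,241.1,97,-.268)
look("roll",(617.6,241.1,0),["wrist","scene","top"],140,"w9.png")
look("box",(617.6,241.1,-.268),["scene","top"],4)
```

```text
t 26.95 grasp [616.1 241.3 161.8] jawyaw -0.268 tilt [-0.0011 -0.0004] q6 2.21 w 52.3 F [-0.3  0.2 -0.5]
twist -0.0 (alt 180.0 ) shift cm [ 6.48  0.15 -0.03]
wrist roll 0.9 [618.1 239.6 137.7]
wrist roll 0.71 11857 [617.711 243.931] 0.042
scene roll 0.54 [614.2 243.6 140. ]
scene roll 0.89 343 [614.962 244.253] 0.409
top roll 0.63 [611.7 238.6 139. ]
top roll 0.47 245 [615.453 236.648] 0.487
scene box 0.66 [617.6 239.2   2.4]
scene box 0.96 978 [ 6.16448e+02  2.40486e+02 -2.52000e-01] 0.099
top box 0.72 [614.3 239.5   3.8]
top box 0.97 441 [ 6.13642e+02  2.34232e+02 -2.48000e-01] 0.351
```

View pics/w9.png

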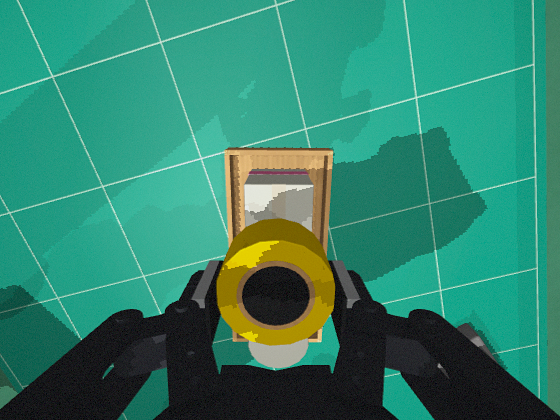

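>>> apply_moves:
  moves:
    - [2,0.15,0,0]
    - [2.5,0,0,0]
    - [1,0,0,0]
    - [0.3,0,0,0]
    - [0,0,0,0]
    - [0,0,0,0]

```text
clock: 28.45
ee_pos: [618.6, 241.3, 260.2]
orientation: [0.429, 0.563, 0.428, -0.562]
force: [-0.2, -1.2, -1.0]
grip_width: 52.0
```

Run:
```python
from h import *
plan(617.6,241.1,97,-.268)
p=cams.read_camera("wrist"); save(p,"w10.png")
for n,z in(("roll",80),("box",4)):
    for r in models.cut_out(n,p)[:1]:
        m=r["mask"];v,u=np.nonzero(m);print(n,u.min(),u.max(),v.min(),v.max(),fit(n,(617.6,241.1,-.268),[(p,m)],z))
# predicted image of box top edge far & bottom edge
q=proj(p,place("box",(618,241.2,-.268),4)); print(q.round(0).tolist())
q=proj(p,place("roll",(618,241.2,0),82)); print(q.min(0),q.max(0))
```

```text
t 28.45 grasp [618.8 241.4 105.2] jawyaw -0.268 tilt [0.0015 0.0006] q6 2.21 w 52.0 F [-0.2 -1.2 -1. ]
twist -0.0 (alt 180.0 ) shift cm [ 0.82 -0.11  0.06]
roll 217 334 219 345 (array([619.907, 242.094]), np.float64(0.019))
box 229 320 182 241 (array([ 6.20047e+02,  2.44408e+02, -2.54000e-01]), np.float64(0.684))
[[243.0, 259.0], [231.0, 311.0], [240.0, 182.0], [226.0, 208.0], [304.0, 259.0], [315.0, 311.0], [306.0, 182.0], [319.0, 208.0]]
[211.48608281 221.78845499] [332.39306922 350.27637831]
```

View pics/w10.png

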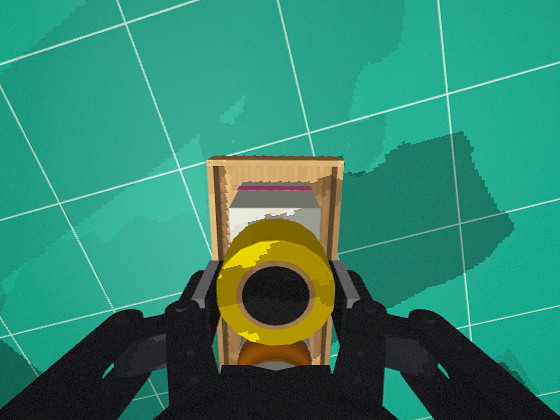

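>>> apply_moves:
  moves:
    - [0.3,0,0.1,0]
    - [0.3,0,0,0]
    - [0.2,0,0,0]
    - [0.05,0,0,0]
    - [0,0,0,0]
    - [0,0,0,0]

```text
clock: 29.35
ee_pos: [617.8, 240.1, 251.8]
orientation: [0.429, 0.563, 0.429, -0.562]
force: [-3.3, -1.7, 7.1]
grip_width: 51.9
```

>>> apply_moves:
  moves:
    - [0,0,0,0]
    - [0,0,0,0]
    - [0,0,0,0]
    - [0,0,0,0]
    - [0,0,0,0]
    - [-2,0,0,0]
    - [-4,0,0,0]
    - [-4,0,0,0]
    - [-3,0,0,0]
    - [0,0,0,0]
    - [0,0,0,0]
    - [0,0,0,0]
  jaw: 0

```text
clock: 30.85
ee_pos: [617.9, 240.2, 379.0]
orientation: [-0.428, -0.561, -0.429, 0.563]
force: [-0.1, -0.3, -0.8]
grip_width: 85.5
```

Run:
```python
from h import *
look("roll",(617.6,241.1,0),["wrist","scene"],74,"w11.png")
look("box",(617.6,241.1,-.268),["wrist"],4)
plan(410.6,-170.2,210,-.2)
```

```text
wrist roll 0.45 [780.4 -29.2   1.3]
wrist roll 0.7 3345 [619.314 241.956] 0.022
scene roll 0.66 [616.9 239.1  73.8]
scene roll 0.58 515 [617.36  241.131] 0.045
wrist box 0.95 [619.  241.3   2.2]
wrist box 0.93 997 [ 6.18913e+02  2.41186e+02 -2.65000e-01] 0.751
t 31.3 grasp [618.  240.2 225.6] jawyaw -0.268 tilt [-0.0001 -0.    ] q6 2.21 w 85.6 F [-0.5  0.2 -0.3]
twist -3.9 (alt 176.1 ) shift cm [  1.57 -12.18  44.35]
```

View pics/w11.png

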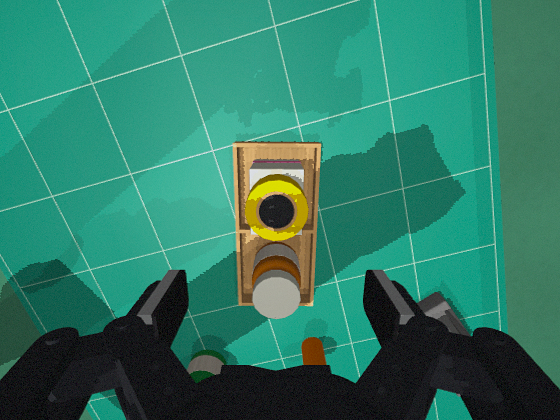

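>>> apply_moves:
  moves:
    - [0,0,0,-9.4]
    - [0,0,0,-9.4]
    - [0,0,0,-9.4]
    - [0,0,0,-9.4]
    - [0,0,0,-9.4]
    - [0,0,0,-9.4]
    - [0,0,0,-9.4]
    - [0,0,0,-9.4]
    - [0,0,0,-9.4]
    - [0,0,0,-9.3]

```text
clock: 32.55
ee_pos: [618.1, 240.2, 380.8]
orientation: [0.704, 0.069, 0.704, -0.069]
force: [-0.8, 0.1, -0.9]
grip_width: 85.6
```

Run:
```python
from h import *
plan(410.6,-170.2,210,1.371)
```

```text
t 32.55 grasp [618.1 240.2 225.8] jawyaw 1.376 tilt [0.0001 0.0001] q6 0.57 w 85.6 F [-0.8  0.1 -0.9]
twist 0.3 (alt -179.7 ) shift cm [  1.57 -44.35 -12.19]
```

>>> apply_moves:
  moves:
    - [0,-4.4,-1.2,0.3]
    - [0,-4.5,-1.2,0]
    - [0,-4.5,-1.2,0]
    - [0,-4.5,-1.2,0]
    - [0,-4.5,-1.2,0]
    - [0,-4.5,-1.2,0]
    - [0,-4.5,-1.2,0]
    - [0,-4.5,-1.2,0]
    - [0,-4.5,-1.3,0]
    - [0.5,-3.95,-1.3,0]
    - [0.5,0,0,0]
    - [0.5,0,0,0]

```text
clock: 34.05
ee_pos: [408.4, -169.1, 365.6]
orientation: [0.704, 0.073, 0.703, -0.073]
force: [-0.5, 0.8, 0.1]
grip_width: 85.2
```

Run:
```python
from h import *
look("can",(410.6,-170.2,0),["wrist"],0,"w12.png")
look("tote",(598,-197,-.2),["wrist"],0)
plan(410.6,-170.2,45,1.371)
```

```text
wrist can 0.64 [ 416.  -169.     0.7]
wrist can 0.69 3381 [ 411.543 -169.391] 0.025
wrist tote 0.68 7765 [ 5.98037e+02 -1.95710e+02 -2.18000e-01] 0.285
t 34.35 grasp [ 408.8 -168.5  210.8] jawyaw 1.367 tilt [0.0001 0.    ] q6 -0.19 w 85.7 F [ 0.  -0.1  0.9]
twist -0.2 (alt 179.8 ) shift cm [16.58 -0.13  0.21]
```

View pics/w12.png

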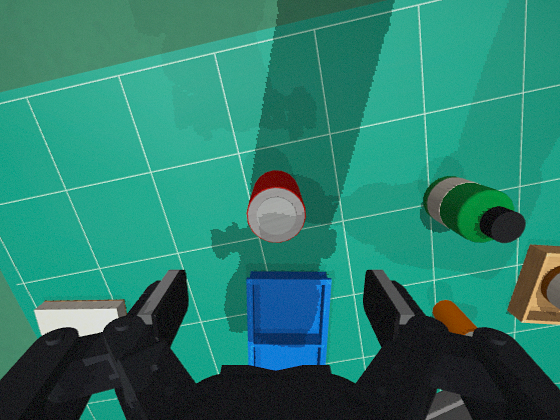

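>>> apply_moves:
  moves:
    - [4,-0.1,0.2,0]
    - [4,0,0,0]
    - [4,0,0,0]
    - [2.7,0,0,0]
    - [1.4,0,0,0]
    - [0.4,0,0,0]
    - [0,0,0,0]

```text
clock: 35.22
ee_pos: [410.6, -170.6, 201.4]
orientation: [0.704, 0.072, 0.703, -0.073]
force: [-0.4, 0.4, 0.3]
grip_width: 85.6
```

>>> apply_moves:
  moves:
    - [0,0,0,0]
    - [0,0,0,0]
    - [0,0,0,0]
    - [0,0,0,0]
    - [0,0,0,0]
    - [0,0,0,0]
    - [0,0,0,0]
  jaw: 1
  force: 40

```text
clock: 36.1
ee_pos: [410.5, -170.5, 201.7]
orientation: [0.704, 0.073, 0.703, -0.072]
force: [-1.0, 1.5, 5.0]
grip_width: 51.0
```

Run:
```python
from h import *
plan(554.9,-188.1,49,1.366)
```

```text
t 36.1 grasp [ 410.7 -170.5   46.7] jawyaw 1.366 tilt [0.0018 0.0002] q6 -0.19 w 51.0 F [-1.   1.5  5. ]
twist -0.0 (alt 180.0 ) shift cm [-0.2   1.21 14.47]
```

>>> apply_moves:
  moves:
    - [-2,0,0,0]
    - [-4,0,0,0]
    - [-4,0,0,0]
    - [-2,0.2,2.5,0]
    - [0,0.3,4,0]
    - [0,0.4,4,0]
    - [0,0.3,4,0]
    - [0,0,0,0]
    - [0,0,0,0]

```text
clock: 37.22
ee_pos: [554.0, -188.3, 320.2]
orientation: [0.703, 0.073, 0.704, -0.072]
force: [0.4, -0.6, -1.1]
grip_width: 51.2
```

Run:
```python
from h import *
plan(554.9,-188.1,51,1.366)
P={c:cams.read_camera(c) for c in("wrist","scene","top")}
save(P["scene"],"s13.png"); save(P["wrist"],"w13.png")
im=cv2.resize(P["scene"]["image"][120:260,160:340],None,fx=4,fy=4); cv2.imwrite("pics/s13c.png",im[:,:,::-1])
```

```text
t 37.23 grasp [ 553.8 -188.2  165.2] jawyaw 1.365 tilt [-0.0015  0.0004] q6 -0.12 w 51.2 F [ 0.4 -0.6 -1.1]
twist -0.0 (alt 180.0 ) shift cm [11.42  0.03  0.12]
```

View pics/w13.png

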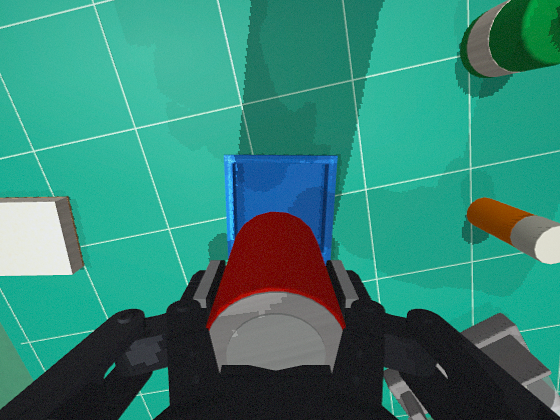

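View pics/s13c.png

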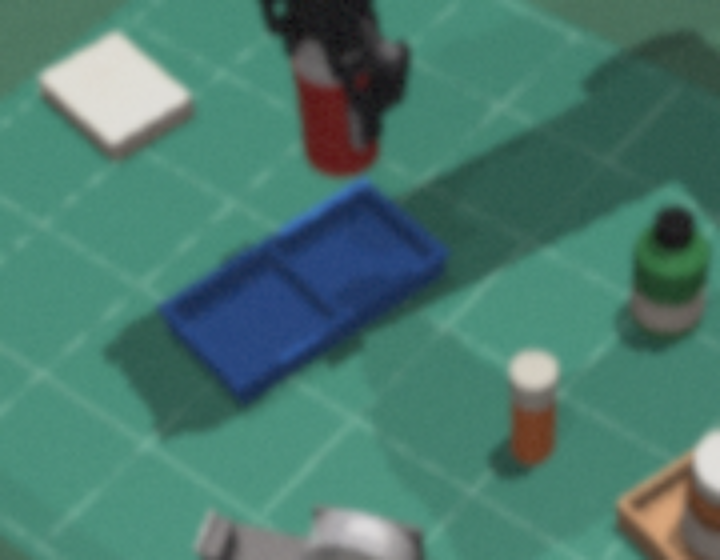

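>>> apply_moves:
  moves:
    - [3,0.2,0.1,0]
    - [4,0,0,0]
    - [2.8,0,0,0]
    - [1,0,0,0]
    - [0.5,0,0,0]
    - [0.2,0,0,0]
    - [0,0,0,0]
    - [0,0,0,0]

```text
clock: 38.38
ee_pos: [556.2, -186.7, 206.4]
orientation: [0.704, 0.072, 0.703, -0.073]
force: [0.1, -0.2, -1.7]
grip_width: 51.1
```

Run:
```python
from h import *
plan(554.9,-187,51,1.366)
p=cams.read_camera("wrist"); save(p,"w14.png")
```

```text
t 38.38 grasp [ 556.4 -186.8   51.4] jawyaw 1.365 tilt [ 0.0012 -0.0004] q6 -0.12 w 51.1 F [ 0.1 -0.2 -1.7]
twist -0.0 (alt 180.0 ) shift cm [ 0.04 -0.05 -0.14]
```

View pics/w14.png

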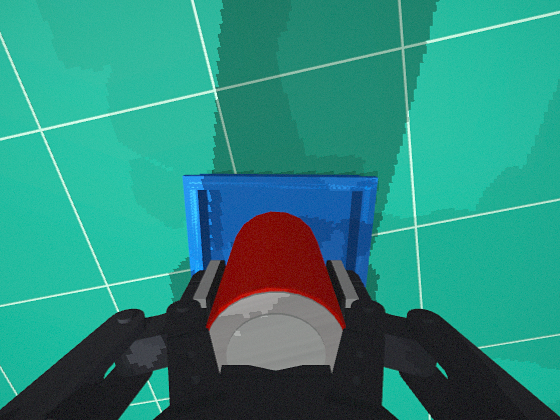

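Inside the near cell, roughly centred. Lower, release, rise.

>>> apply_moves:
  moves:
    - [0.1,0,0,0]
    - [0,0,0,0]
    - [0,0,0,0]

```text
clock: 38.8
ee_pos: [556.1, -186.7, 205.8]
orientation: [0.704, 0.072, 0.703, -0.073]
force: [-2.8, 0.5, 5.7]
grip_width: 50.9
```

>>> apply_moves:
  moves:
    - [0,0,0,0]
    - [0,0,0,0]
    - [0,0,0,0]
    - [0,0,0,0]
    - [0,0,0,0]
    - [-2,0,0,0]
    - [-4,0,0,0]
    - [-5,0,0,0]
    - [-4,0,0,0]
    - [-2,0,0,0]
    - [0,0,0,0]
    - [0,0,0,0]
  jaw: 0

```text
clock: 40.3
ee_pos: [555.7, -186.6, 373.4]
orientation: [0.703, 0.073, 0.704, -0.072]
force: [-0.5, -0.5, -0.5]
grip_width: 85.3
```

Run:
```python
from h import *
look("can",(555.5,-187,0),["wrist","scene"],4,"w15.png")
plan(454.8,16.5,225,1.366)
```

```text
wrist can 0.82 [ 561.2 -186.2    6.5]
wrist can 0.91 3131 [ 556.75  -187.259] 0.051
scene can 0.66 [ 559.7 -185.8    6.2]
scene can 0.87 541 [ 553.431 -189.146] 0.071
t 40.6 grasp [ 555.6 -186.5  218.9] jawyaw 1.365 tilt [-0.0012  0.0004] q6 -0.12 w 85.6 F [-0.5 -0.1 -0.1]
twist -0.0 (alt 180.0 ) shift cm [ -0.59  17.83 -14.  ]
```

View pics/w15.png

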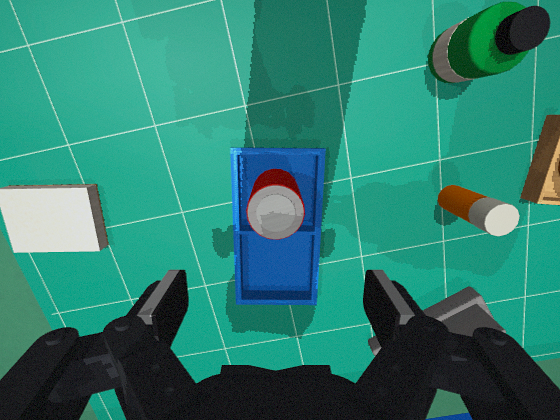

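>>> apply_moves:
  moves:
    - [0,3.0,-2.3,0]
    - [0,3.7,-2.9,0]
    - [0,3.7,-2.9,0]
    - [0,3.7,-2.9,0]
    - [0,3.7,-3.0,0]
    - [0,0,0,0]
    - [0,0,0,0]

```text
clock: 41.48
ee_pos: [455.3, 16.2, 374.7]
orientation: [0.704, 0.072, 0.703, -0.072]
force: [0.6, -0.1, -0.2]
grip_width: 85.2
```

Run:
```python
from h import *
look("bottle",(454.8,16.5,0),["wrist","scene"],0,"w16.png")
plan(454.8,16.5,52,1.366)
```

```text
wrist bottle 0.65 [454.3  20.3   1. ]
wrist bottle 0.89 2694 [457.391  18.108] 0.036
scene bottle 0.81 [455.2  19.   -1. ]
scene bottle 0.84 537 [455.757  15.868] 0.068
t 41.77 grasp [455.5  15.5 219.5] jawyaw 1.364 tilt [-0.0003 -0.0001] q6 0.24 w 85.4 F [-0.3 -0.2  1. ]
twist -0.1 (alt 179.9 ) shift cm [16.75  0.08 -0.08]
```

View pics/w16.png

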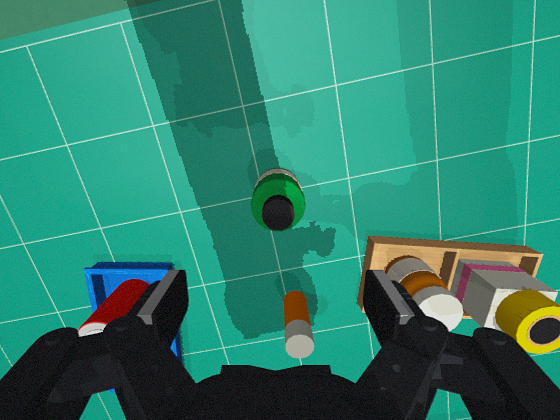

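>>> apply_moves:
  moves:
    - [4,0.1,0,0]
    - [4,0,0,0]
    - [4,0,0,0]
    - [3,0,0,0]
    - [1.4,0,0,0]
    - [0.4,0,0,0]
    - [0,0,0,0]

```text
clock: 42.65
ee_pos: [455.9, 17.1, 207.5]
orientation: [0.704, 0.073, 0.703, -0.073]
force: [-0.5, -0.2, -0.8]
grip_width: 85.4
```

>>> apply_moves:
  moves:
    - [0,0,0,0]
    - [0,0,0,0]
    - [0,0,0,0]
    - [0,0,0,0]
    - [0,0,0,0]
    - [0,0,0,0]
    - [0,0,0,0]
  jaw: 1
  force: 40

```text
clock: 43.52
ee_pos: [455.8, 17.3, 207.8]
orientation: [0.704, 0.073, 0.703, -0.072]
force: [-1.1, 1.6, 5.2]
grip_width: 50.8
```

>>> apply_moves:
  moves:
    - [-2,0,0,0]
    - [-4,0,0,0]
    - [-4,0,0,0]
    - [-5,0,0,0]
    - [-2,0,0,0]
    - [0,0,0,0]

```text
clock: 44.28
ee_pos: [455.7, 17.2, 378.1]
orientation: [0.704, 0.073, 0.702, -0.072]
force: [-0.2, -0.8, -3.5]
grip_width: 50.6
```

Run:
```python
from h import *
plan(642,-205,60,1.366)
```

```text
t 44.27 grasp [456.1  17.2 223.1] jawyaw 1.365 tilt [0.0031 0.0001] q6 0.24 w 50.6 F [-0.2 -0.8 -3.5]
twist -0.0 (alt 180.0 ) shift cm [ 16.37 -17.99  22.67]
```

>>> apply_moves:
  moves:
    - [0,-2.2,2.8,0]
    - [0,-2.9,3.6,0]
    - [0,-2.9,3.6,0]
    - [0,-2.9,3.6,0]
    - [0,-2.9,3.6,0]
    - [0,-2.4,3.2,0]
    - [0,-1.7,2.2,0]
    - [0,0,0,0]
    - [3,0,0,0]
    - [3,0,0,0]
    - [0,0,0,0]

```text
clock: 45.65
ee_pos: [638.7, -203.2, 312.9]
orientation: [0.701, 0.073, 0.706, -0.072]
force: [0.4, 0.0, -2.2]
grip_width: 50.8
```

Run:
```python
from h import *
plan(642,-205,60,1.366)
p=cams.read_camera("wrist"); save(p,"w17.png")
look("bottle",(642,-205,0),["scene","top"],110,"s17.png")
```

```text
t 45.65 grasp [ 637.7 -202.9  157.9] jawyaw 1.366 tilt [-0.0068  0.0023] q6 -0.1 w 50.8 F [ 0.4  0.  -2.2]
twist -0.0 (alt 180.0 ) shift cm [ 9.79 -0.13  0.54]
scene bottle 0.87 [ 639.5 -202.4  105.5]
scene bottle 0.57 402 [ 642.964 -202.624] 0.416
```

View pics/w17.png

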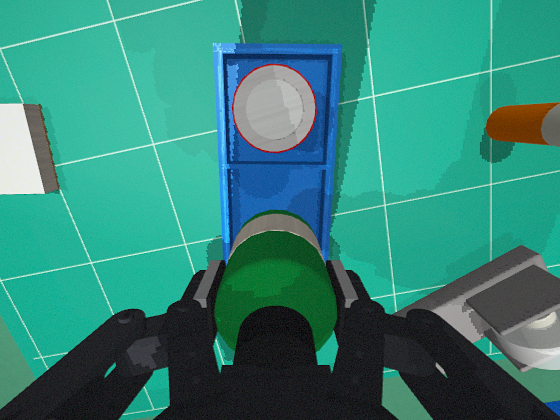

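>>> apply_moves:
  moves:
    - [2,-0.1,0.2,0]
    - [3,0,0,0]
    - [2,0,0,0]
    - [1,0,0,0]
    - [0.8,0,0,0]
    - [0,0,0,0]
    - [0,0,0,0]

```text
clock: 46.88
ee_pos: [642.1, -205.6, 229.6]
orientation: [0.704, 0.072, 0.703, -0.073]
force: [0.3, 0.4, -1.7]
grip_width: 50.6
```

Run:
```python
from h import *
plan(642,-205,57,1.366)
p=cams.read_camera("wrist"); save(p,"w18.png")
```

```text
t 46.88 grasp [ 642.3 -205.7   74.6] jawyaw 1.365 tilt [ 0.0013 -0.0004] q6 -0.1 w 50.6 F [ 0.3  0.4 -1.7]
twist -0.0 (alt 180.0 ) shift cm [ 1.76  0.06 -0.05]
```

View pics/w18.png

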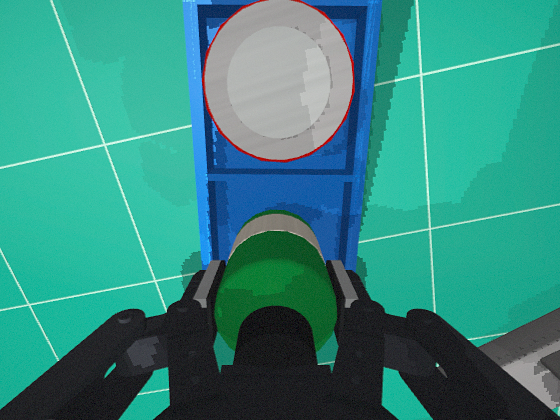

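>>> apply_moves:
  moves:
    - [0.6,0.2,0,0]
    - [0.6,0,0,0]
    - [0.3,0,0,0]
    - [0.2,0,0,0]
    - [0,0,0,0]
    - [0,0,0,0]

```text
clock: 47.68
ee_pos: [642.2, -203.6, 211.9]
orientation: [0.703, 0.073, 0.703, -0.073]
force: [-0.8, -0.2, 0.5]
grip_width: 51.0
```

>>> apply_moves:
  moves:
    - [0.1,0,0,0]
    - [0,0,0,0]
    - [0,0,0,0]

```text
clock: 48.05
ee_pos: [642.2, -203.6, 211.8]
orientation: [0.704, 0.072, 0.703, -0.073]
force: [-2.9, 1.6, 6.1]
grip_width: 50.7
```

>>> apply_moves:
  moves:
    - [0,0,0,0]
    - [0,0,0,0]
    - [0,0,0,0]
    - [0,0,0,0]
    - [0,0,0,0]
    - [-2,0,0,0]
    - [-4,0,0,0]
    - [-5,0,0,0]
    - [-4,0,0,0]
    - [-2,0,0,0]
    - [0,0,0,0]
    - [0,0,0,0]
  jaw: 0

```text
clock: 49.55
ee_pos: [642.2, -203.6, 379.3]
orientation: [0.703, 0.073, 0.704, -0.072]
force: [0.2, 0.8, -1.4]
grip_width: 85.4
```

>>> apply_moves:
  moves:
    - [0,-2,-4,0]
    - [0,-2,-4,0]
    - [0,-2,-4,0]
    - [0,-2,-4,0]
    - [0,-2,-4,0]
    - [0,-2,-4,0]
    - [0,0,0,0]
    - [0,0,0,0]

```text
clock: 50.55
ee_pos: [382.8, -272.1, 379.8]
orientation: [0.703, 0.073, 0.704, -0.072]
force: [-0.0, -0.1, 0.2]
grip_width: 85.2
```

Run:
```python
from h import *
print(readout.observe()["clock"])
P={c:cams.read_camera(c) for c in("scene","top","wrist")}
G=dict(box=(618,241,4),roll=(618,241,74),jar=(592.5,149,4),can=(556,-187,4),bottle=(642,-204,4),glue=(605,9,0),dispenser=(785,-28,0),pad=(535,-445,0))
for n,g in G.items():
  for c in ("scene","top"):
    p=P[c]
    print(n,c,g,[(round(x["conf"],2),w(p,x["centre"]).round(0).tolist()) for x in models.mark_of(n,p)[:1]],end=" ")
    if n in("jar","can","bottle","glue","roll","pad"):
      for r in models.cut_out(n,p)[:1]: print(*fit(n,(g[0],g[1],-.186 if n=="pad" else 0),[(p,r["mask"])],g[2]),end="")
    print()
save(P["wrist"],"w20.png")
im=np.hstack([cv2.resize(P["scene"]["image"][90:320,150:420],(400,340)),cv2.resize(P["top"]["image"][80:310,110:380],(400,340))]); cv2.imwrite("pics/f20.png",im[:,:,::-1])
```

```text
50.55
box scene (618, 241, 4) [(0.76, [617.0, 240.0, 7.0])] 
box top (618, 241, 4) [(0.65, [615.0, 242.0, 6.0])] 
roll scene (618, 241, 74) [(0.6, [617.0, 240.0, 73.0])] [617.009 240.127] 0.082
roll top (618, 241, 74) [(0.88, [614.0, 235.0, 76.0])] [617.42  240.683] 0.052
jar scene (592.5, 149, 4) [(0.69, [594.0, 149.0, 2.0])] [590.204 150.919] 0.055
jar top (592.5, 149, 4) [(0.62, [591.0, 153.0, 1.0])] [591.615 150.607] 0.064
can scene (556, -187, 4) [(0.9, [557.0, -187.0, 5.0])] [ 554.927 -188.916] 0.09
can top (556, -187, 4) [(0.61, [591.0, 152.0, 4.0])] [ 554.379 -187.124] 0.106
bottle scene (642, -204, 4) [(0.73, [604.0, 193.0, 2.0])] [ 642.512 -205.382] 0.058
bottle top (642, -204, 4) [(0.93, [640.0, -200.0, 3.0])] [ 641.509 -203.458] 0.062
glue scene (605, 9, 0) [(0.81, [602.0, 8.0, 5.0])] [604.741   7.897] 0.087
glue top (605, 9, 0) [(0.75, [606.0, 10.0, -0.0])] [604.12   9.32] 0.068
dispenser scene (785, -28, 0) [(0.74, [785.0, -29.0, -3.0])] 
dispenser top (785, -28, 0) [(0.65, [780.0, -29.0, 0.0])] 
pad scene (535, -445, 0) [(0.87, [536.0, -445.0, 3.0])] [ 5.32715e+02 -4.44805e+02 -1.90000e-01] 0.046
pad top (535, -445, 0) [(0.81, [533.0, -446.0, -1.0])] [ 5.35245e+02 -4.42728e+02 -1.81000e-01] 0.213
```

View pics/f20.png

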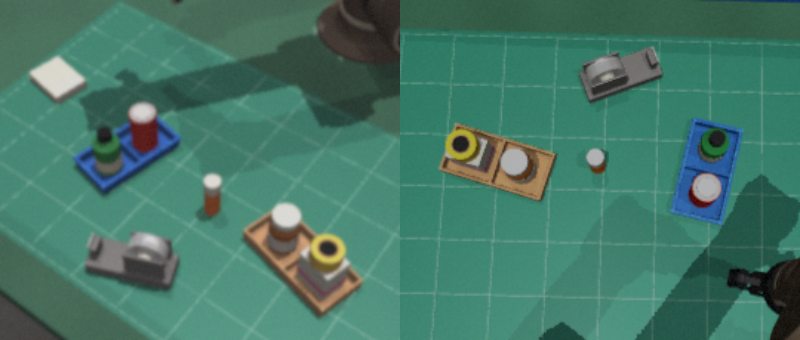

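View pics/w20.png

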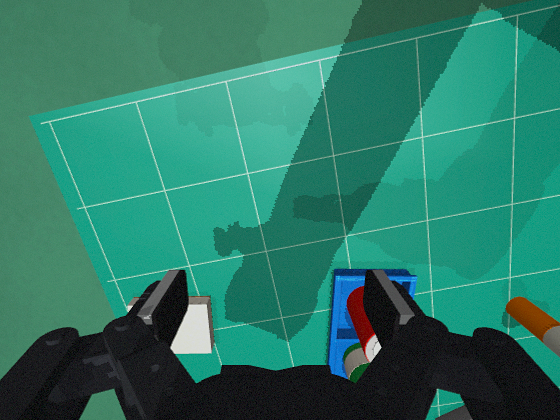

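```bash
python3 -c "
from h import *
print(finish_job())"
```

```text
the job is handed in; nothing more can be done
None
```

Both orders are packed and the job is handed in, after about 51 s on the robot clock; no verdict is reported.

- **Carton:** The white box is in the left cell at about (618, 241) mm. It is square to the tray within about 0.02 rad, with its longer side running left to right. The amber jar stands in the right cell at about (592, 149). The yellow roll lies flat on the box, about 1 mm off centre.
- **Tote:** The red can is in the near cell at about (555, −187) and the green bottle in the far cell at about (642, −204).
- **Bystanders:** The glue stick, tape dispenser and label pad measured the same as at the start, within measurement error. The gripper ended open and clear of everything. The wrist force at the end of each placing move was about 6–7 N.

Some of the last readings disagreed:
- Two of the final network readings gave the wrong object: the can in the top view came back at the jar's place, and the bottle in the scene view at the carton. The outlines and the pictures show both where they belong.
- One top-view reading of the roll was about 6 mm off; the outline fits in both fixed cameras and the earlier wrist view agree it is centred.
- The pad's outline matched poorly in the final top view because the arm was over it. Its position still agreed.

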